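# Undo the left-hand gas union, swing the pipe clear and snap the cap on

### The arm

A 7-joint arm with a two-finger parallel gripper is mounted at the origin on the work surface; the furniture and walls round the work are solid. World frame = base frame: x ahead of the robot, y to its left, z up, the work surface at z = 0. Lengths are in m, angles in rad, forces in N, time in s.
With the tool pointing down it reaches from about 0.4 to 0.85 m from the base axis. Payload 4.5 kg.
Tool frame: the origin (TCP) lies midway between the tips of the shut fingers; the grasp point (between the pads) lies 19 mm behind it; z points along the fingers, y is the direction in which the jaws open and shut (so a half turn about z gives the same grasp; the last joint's range is limited). The gripper opens to 88 mm and grips with 3 to 60 N. Pads are 18 mm wide; open, the fingers measure 123 mm over their backs; the gripper's body (75 mm by 187 mm) begins 45 mm behind the grasp point.
Start: joints at [-1.204, 0.689, -0.195, 1.565, 0.157, 0.902, -0.215], TCP at [0.204, 0.591, 0.239] pointing down, gripper open.
Joint ranges: [-3.01, 3.01], [-0.46, 2.08], [-1.47, 1.51], [0.13, 2.56], [-1, 4.14], [0.04, 2.09], [-2.66, 2.66]. Speed limits (rad/s): [2.57, 2.57, 3.14, 3.14, 3.14, 3.14, 3.14].

### API

Orientations are given as a rotation vector (axis times angle).
In Python, from station import * gives the robot as it stands.
- The arm moves only by the tool drive_tool, never from a script. Its argument "commands" is one flat list of numbers, 6 for each row, row after row: the shift along the tool's x, y, z in cm, then the turn, a rotation vector about the tool's x, y, z in degrees. A call has 1 to 20 rows; each row shifts and turns the commanded pose from where the row before left it, along the tool's axes as they then stand; what a row does not reach is not made up. A row lasts 1/12 s, in which the tool goes at most 41.7 mm and 7.16 degrees, less where a joint would pass 70% of its speed; a pose out of reach is approached as far as the arm can. A call is refused whole if a number of a shift passes 4.17 or a number of a turn 7.16, either way. A call with a gripper value outside its range is refused whole. "jaw" is the opening, from -1 (shut) to 1 (fully open), set as the call begins (left out, the last holds). The fingers move at their own pace and stop on an object; "force" is the grip in N (left out, the last holds). Time passes only in rows, so rows that do not move let the fingers close. It gives the time, the measured TCP pose, the force and the opening at its end, in the units of the state.
- read_state(): the state, without advancing time (a new reading comes with each control period).
- capture(name): name is "side" or "top"; returns (picture, depth): 420x560x3 uint8, red, green, blue; 420x560 float32, m along the optical axis (not along the pixel's ray), 0 where there is no reading.
- calibration(name): a dict with "mtx" (3x3 intrinsics, pixels), "D" ([k1, k2, p1, p2, k3] as OpenCV has them; the pictures are not rectified), "xyz" and "orientation" of the camera in the world. Camera axes: x right, y up, looking along -z (the intrinsics and any distortion apply to the point x, -y, -z); pixel columns grow to the right and rows downward; lengths in m; the calibration is good to about 2 mm. A picture is of the moment at which its call begins. calibration takes no time and is no camera call.
- job_done(): hands the job in, once; it reports no verdict.
The state is a dict: "clock": time; "joint_pos": joint angles; "qd": joint speeds; "tau": joint torques, N m; "eef_pos": TCP position; "eef_rot": TCP orientation; "force": force on the tool from outside, world axes, zero at the start; "wrist_torque": the same for the moment, N m; "width": finger opening in m.
Only numpy, scipy, OpenCV 4.12 (cv2) and the standard library are available. Lean on these libraries where they do the work, as an engineer would, in place of code of your own. Each camera call takes 0.05 s, during which the arm holds its last target.

### The job

The little blue gas bottle in the stand is to be taken out of service: undo the red-winged union nut that joins the pipe to it (fuel gas, so the thread is left-handed), swing the pipe well clear (half a right angle or more) to whichever side is free of the tall white soap bottle standing next to it, and press the yellow cap onto the bare outlet until both black latches snap over its flange. Leave the nut backed off and the other things on the bench where they are.

Things in the scene. Friction and masses are not known exactly. Their poses are not given: they have to be found in the camera images.
- gas_stand: Fixed stand, place and heading vary: grey base plate (x -63 to 151, y -52 to 52 mm) with a blue gas bottle 92 mm across clamped in it. Origin on the bench under the bottle's upright outlet axis; z up, x points from the outlet axis to the pipe's post, whose axis is at x = 130 mm (post head 34 mm across, top at z = 199 mm). Small black valve wheel to x = -52 mm at z = 104 mm.
- outlet_seat (a point): Centre of the round brass collar on top of the bottle, 112 mm above the bench; frame as gas_stand. On it stands the outlet, a brass stub 23 mm across and 14 mm high (top at z = 126 mm). The cap's foot rests on this collar when fully home.
- wing_nut (a joint): Left-hand union nut, coarse thread of 12 mm a turn, about 0.12 N m to turn. Rad: 0 = hard tight (stop), grows CLOCKWISE seen from above as the nut climbs the pipe's upright tail (1.91 mm a rad) and stays there; counter-clockwise only tightens. Starts at 0 to 1.1. Its skirt, 39 mm across, reaches 6.5 mm down over the outlet when tight and clears it at 3.4; end stop 4.8.
- wing_a (a point): Centre of the ball (18 mm) at the end of a red wing of the nut, 47 mm from its axis, 160 mm above the bench when tight. Wings: two opposite level bars 13 mm thick, reaching 56 mm from the axis. With swing_pipe at 0, wing_a's heading round the outlet axis, counter-clockwise from gas_stand's x, is 150 degrees minus the nut's value. Nut body 37 mm across, top 167 mm above the bench when tight.
- wing_b (a point): Centre of the ball at the end of the other wing, opposite wing_a.
- swing_pipe (a joint): Swivel of the steel pipe about the post. Rad: 0 = over the outlet (start), grows counter-clockwise seen from above (free end goes towards gas_stand's -y), range -1.5 to 1.5. The nut's skirt holds it within 0.03 of 0 until the nut is off; then it turns stiffly (0.4 N m) and stays put. Level pipe 14 mm thick, centre line 184 mm above the bench, from the post to the outlet axis, there bent down into the nut.
- pipe_end (a point): Point on the pipe's centre line at its free end, above the nut, 130 mm from the post's axis and 184 mm above the bench.
- snap_cap: Loose yellow cap, 50 mm high, 50 g, upright, origin at the centre of its underside. Ribbed round grip 41 mm across from 20 to 50 mm height; flange 60 mm across at 15 to 20 mm; foot 42 mm across with a 29 mm hole, 15 mm deep, that goes over the outlet. It starts at one of two places, left or right of the stand, the wax jar at the other.
- latch_l (a joint): Sprung black latch tab, 16 mm wide, at gas_stand's y = +35 mm, top at z = 143 mm. Rad: 0 = upright, grows as it bends outwards. The cap's flange bends it (about 0.15) on the way down and it springs back over the flange; both together take about 5 to 12 N of downward press.
- latch_r (a joint): The same latch tab at gas_stand's y = -35 mm.
- soap_bottle: White squeeze bottle, 58 x 93 x 192 mm, loose, beside the pipe (gas_stand x about 60, y about +125 or -125 mm), where it blocks the swing to that side. Origin: centre of its underside.
- spread_tub: Low white tub with lid, 89 x 130 x 45 mm, loose, on the other side of the pipe; pipe and nut can pass over it. Origin: centre of its underside.
- wax_jar: Clear jar with red lid, 70 mm across, 84 mm high, loose bystander. Origin: centre of its underside.
- hex_dish: White hexagonal dish, 87 x 99 x 24 mm, loose bystander to the left of the stand. Origin: centre of its underside.
- pocket_torch: Black torch, 88 mm long, 34 mm thick, loose bystander in front. Origin: centre of its underside.
- wax_cup: Clear cup with dark red wax, 70 mm across, 79 mm high, loose bystander at the right. Origin: centre of its underside.
Not all that is in view belongs to the job. Several things have the shape of the snap_cap; the one meant has the colours described above.

How it is judged:
By the outcome, as a careful person would: the job done as asked, in the order asked, and still so for the second after the job is handed in, with the robot touching nothing.
It also fails if it takes over 61 s, if anything falls off the work surface, if the arm or the gripper's body presses on something with over 40 N, if the wrist force passes 120 N, or if a joint passes its speed limit or range.

## Working session

There is one attempt and no reset: what is moved stays moved. The work goes in short steps, Python scripts to look and compute and a tool call to move; the robot and the scene stay as the last step left them, time stands still between calls to the robot, and variables do not carry over. Pictures are saved under pics/ and viewed, and the job is handed in when it is done.

Besides the shell and the picture viewer there is one more tool, called after "Request:" as name(argument=value, ...), one argument or row to a line, values as JSON. drive_tool: Moves the arm, as the interface text tells. Its arguments: {"type":"object","properties":{"commands":{"type":"array","items":{"type":"number"}},"jaw":{"type":"number"},"force":{"type":"number"}},"required":["commands"]}

```bash
mkdir -p pics; ls; python3 - <<'E'
from station import *
import cv2,numpy as np
s=read_state()
for k,v in s.items(): print(k,np.round(v,4))
for n in("side","top"):
    p,d=capture(n); c=calibration(n)
    print(n,c)
    cv2.imwrite(f"pics/{n}0.png",p[:,:,::-1]); np.save(f"pics/{n}0_d.npy",d)
    np.save(f"pics/{n}0_p.npy",p)
E
```

```text
pics
clock 0.0
joint_pos [-1.2042  0.69   -0.1945  1.5663  0.1573  0.9025 -0.2151]
qd [ 0.001  -0.0011  0.0013 -0.001   0.0008  0.0004  0.0003]
tau [ 4.00000e-04 -5.27565e+01 -1.26640e+00 -1.53434e+01 -5.25000e-02
  6.40000e-03  2.00000e-04]
eef_pos [0.2041 0.5901 0.2379]
eef_rot [-5.2030e-01 -3.0981e+00  2.9000e-03]
force [ 0.2463 -0.5337 -0.3455]
wrist_torque [ 0.0039 -0.0046  0.0009]
width 0.0884
side {'mtx': array([[392.90034809,   0.        , 279.35114982],
       [  0.        , 392.90034809, 203.45596564],
       [  0.        ,   0.        ,   1.        ]]), 'D': array([-0.10568474,  0.        ,  0.        ,  0.        ,  0.        ]), 'xyz': array([ 0.30101354, -0.92071213,  0.74439307]), 'orientation': array([ 0.94761011, -0.06653386, -0.11729948])}
top {'mtx': array([[445.83849846,   0.        , 279.95413842],
       [  0.        , 445.83849846, 207.7908939 ],
       [  0.        ,   0.        ,   1.        ]]), 'D': array([-0.11177777,  0.        ,  0.        ,  0.        ,  0.        ]), 'xyz': array([ 0.18762167, -0.03121922,  1.33943694]), 'orientation': array([ 0.13392817, -0.17033178, -1.55665452])}
```

View pics/side0.png

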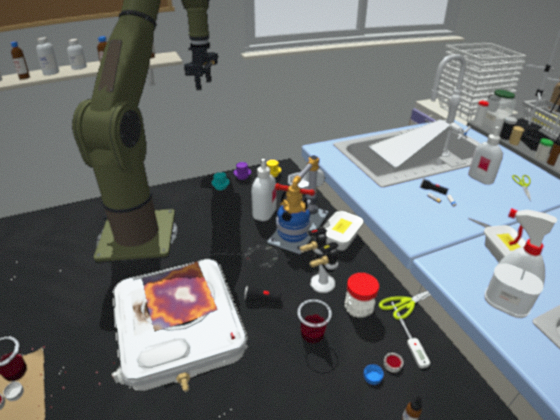

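View pics/top0.png

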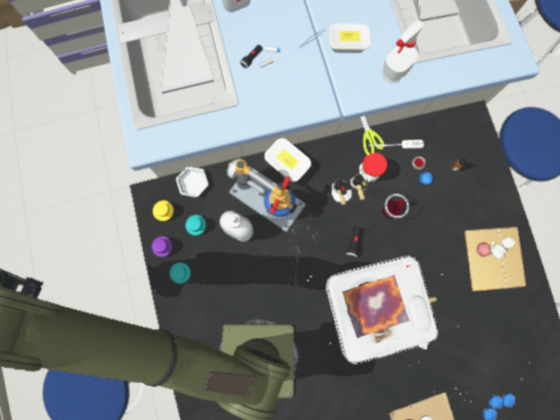

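```bash
cat > h.py <<'E'
from station import *
import cv2,numpy as np
from scipy.spatial.transform import Rotation as R
def pix2w(n,uv,d,zplane=None):
    c=calibration(n); uv=np.array(uv,float).reshape(-1,1,2)
    q=cv2.undistortPoints(uv,c["mtx"],c["D"]).reshape(-1,2)
    r=np.c_[q[:,0],-q[:,1],-np.ones(len(q))]
    M=R.from_rotvec(c["orientation"]).as_matrix()
    rw=r@M.T
    if zplane is not None: s=(zplane-c["xyz"][2])/rw[:,2]
    else: s=np.array(d)
    return c["xyz"]+rw*s[:,None]
def w2pix(n,P):
    c=calibration(n); M=R.from_rotvec(c["orientation"]).as_matrix()
    p=(np.array(P,float).reshape(-1,3)-c["xyz"])@M; p=p*[1,-1,-1]
    return cv2.projectPoints(p,np.zeros(3),np.zeros(3),c["mtx"],c["D"])[0].reshape(-1,2)
def cloud(n,d):
    v,u=np.mgrid[:420,:560]
    return pix2w(n,np.c_[u.ravel(),v.ravel()],d.ravel()).reshape(420,560,3)
def crop(p,x0,y0,x1,y1,name,s=5):
    cv2.imwrite(name,cv2.resize(p[y0:y1,x0:x1,::-1],None,fx=s,fy=s,interpolation=cv2.INTER_CUBIC))
E
python3 - <<'E'
from h import *
p=np.load("pics/top0_p.npy");d=np.load("pics/top0_d.npy")
crop(p,140,130,300,250,"pics/c1.png",5)
W=cloud("top",d)
for u,v in[(163,211),(162,246),(195,225),(180,272),(236,227),(288,160),(279,203),(240,170),(240,163),(193,182),(375,165),(355,240),(300,230)]:
    print(u,v,np.round(W[v,u],3))
p=np.load("pics/side0_p.npy");d=np.load("pics/side0_d.npy")
crop(p,200,140,370,260,"pics/c2.png",4.7)
W=cloud("side",d)
for u,v in[(273,165),(242,168),(220,180),(293,195),(314,165),(280,189)]:
    print(u,v,np.round(W[v,u],3))
E
```

```text
163 211 [0.428 0.285 0.049]
162 246 [0.324 0.282 0.047]
195 225 [0.387 0.188 0.051]
180 272 [0.25  0.225 0.052]
236 227 [0.368 0.06  0.146]
288 160 [ 0.59  -0.084  0.044]
279 203 [ 0.437 -0.056  0.137]
240 170 [0.514 0.05  0.195]
240 163 [0.532 0.05  0.201]
193 182 [0.527 0.207 0.009]
375 165 [ 0.568 -0.341  0.08 ]
355 240 [ 0.35  -0.285  0.032]
300 230 [ 0.383 -0.123  0.001]
273 165 [0.438 0.271 0.051]
242 168 [0.329 0.27  0.048]
220 180 [0.251 0.215 0.039]
293 195 [ 0.452 -0.071  0.155]
314 165 [0.526 0.025 0.187]
280 189 [ 0.42  -0.048  0.161]
```

View pics/c1.png

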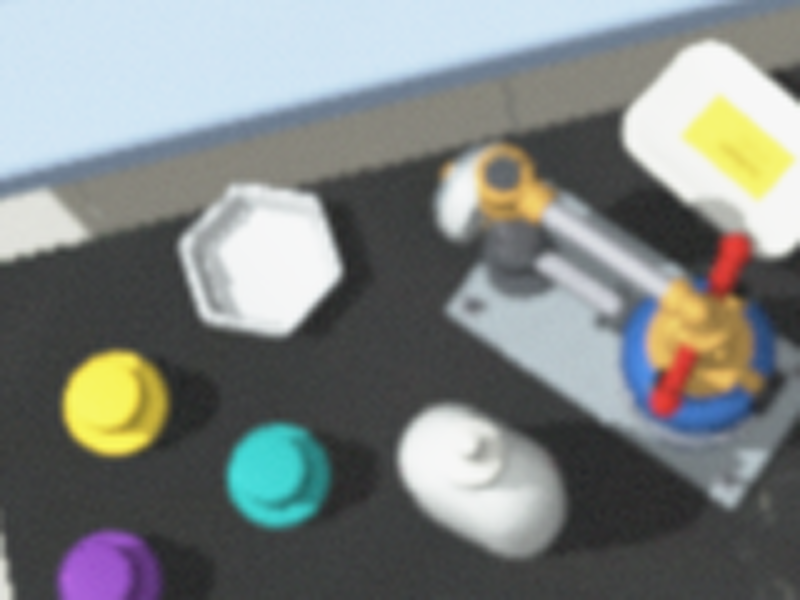

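View pics/c2.png

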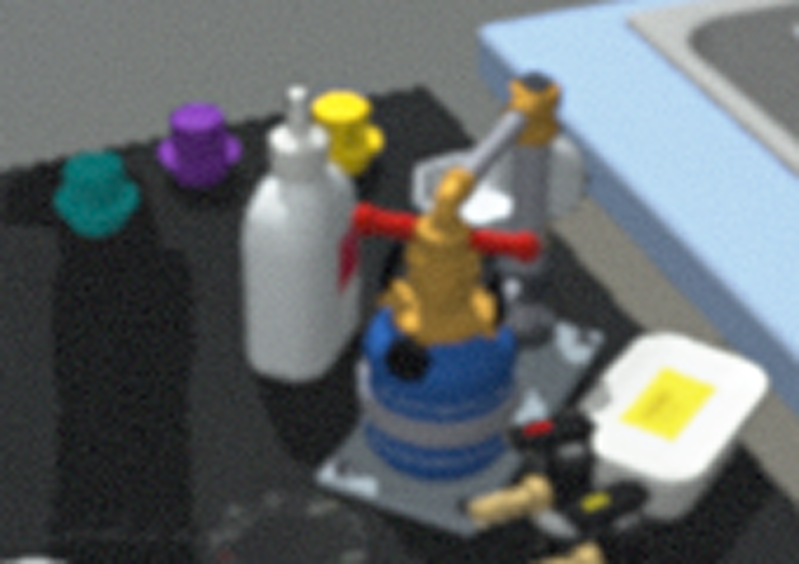

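```bash
python3 - <<'E'
from h import *
for n in("top","side"):
    p=np.load(f"pics/{n}0_p.npy").astype(int);d=np.load(f"pics/{n}0_d.npy")
    W=cloud(n,d); r,g,b=p[...,0],p[...,1],p[...,2]
    box=(W[...,0]>.3)&(W[...,0]<.65)&(W[...,1]>-.2)&(W[...,1]<.15)&(d>0)
    red=box&(r>120)&(g<70)&(b<70)&(W[...,2]>.12)
    print(n,"red",red.sum()); P=W[red]
    v,u=np.nonzero(red); print(np.round(np.c_[u,v,P*1000])[::3].astype(int).tolist())
    m=box&(W[...,2]>.192)&(W[...,0]>.47); print("post",m.sum(),np.round(W[m].mean(0),4),np.ptp(W[m],0))
    m=box&(W[...,2]>.172)&(W[...,2]<.197); v,u=np.nonzero(m);print("pipe",np.round(np.c_[u,v,W[m]*1000])[::4].astype(int).tolist())
    y=(W[...,0]>.35)&(W[...,0]<.5)&(W[...,1]>.2)&(W[...,1]<.35)&(r>120)&(g>110)&(b<90)&(d>0)
    t=y&(W[...,2]>.044);print("cap",y.sum(),np.round(W[t].mean(0),4),np.round(W[t].min(0),3),np.round(W[t].max(0),3))
p=np.load("pics/top0_p.npy");W=cloud("top",np.load("pics/top0_d.npy"))
for v in range(164,184,3): print([np.round(W[v,u]*1000).astype(int).tolist() for u in range(226,246,4)])
E
```

```text
top red 95
[[284, 177, 503, -68, 169], [286, 178, 500, -74, 171], [284, 179, 499, -68, 164], [287, 179, 498, -76, 167], [285, 180, 495, -71, 169], [288, 180, 494, -79, 173], [284, 181, 491, -68, 172], [287, 181, 491, -76, 171], [284, 182, 490, -68, 166], [282, 183, 487, -63, 164], [285, 183, 487, -71, 168], [282, 184, 483, -63, 171], [285, 184, 485, -71, 165], [283, 185, 480, -65, 172], [286, 185, 481, -74, 167], [284, 186, 478, -68, 167], [282, 187, 475, -63, 170], [285, 187, 475, -71, 168], [284, 188, 473, -68, 165], [277, 201, 436, -50, 168], [277, 202, 434, -50, 166], [277, 203, 431, -50, 166], [277, 204, 429, -50, 165], [274, 205, 425, -42, 171], [272, 206, 422, -36, 170], [275, 206, 423, -44, 167], [273, 207, 419, -39, 171], [272, 208, 417, -36, 169], [275, 208, 417, -44, 168], [274, 209, 414, -42, 171], [273, 210, 411, -39, 174], [273, 211, 409, -39, 169]]
post 160 [0.519  0.0342 0.1965] [0.07510428 0.10714834 0.01330977]
pipe [[240, 159, 544, 51, 195], [237, 160, 543, 59, 191], [244, 160, 542, 40, 193], [245, 162, 536, 37, 197], [238, 163, 533, 56, 196], [238, 164, 530, 55, 1
[... 5224 characters left out ...]
96, 187, 461, -62, 174], [293, 188, 452, -64, 173], [311, 190, 498, -79, 172]]
cap 160 [0.4365 0.2862 0.0506] [0.418 0.269 0.044] [0.458 0.314 0.057]
[[587, 107, 4], [547, 82, 139], [545, 70, 147], [530, 55, 197], [529, 45, 200]]
[[578, 107, 3], [538, 82, 141], [536, 70, 148], [523, 56, 192], [520, 44, 201]]
[[569, 107, 0], [529, 82, 139], [528, 70, 143], [517, 56, 185], [515, 45, 190]]
[[560, 107, -1], [523, 82, 133], [522, 71, 134], [537, 63, 82], [514, 46, 164]]
[[550, 107, -1], [518, 83, 119], [520, 72, 111], [533, 65, 62], [518, 49, 118]]
[[540, 106, -1], [539, 94, 3], [540, 81, 3], [523, 64, 67], [517, 51, 91]]
[[531, 106, -4], [531, 94, -2], [530, 81, 1], [527, 68, 16], [514, 52, 65]]
```

```bash
cat > fit.py <<'E'
from h import *
from scipy.optimize import least_squares
def sdf(P,x,swing=0):
    ox,oy,th,phi=x[:4]
    c,s=np.cos(th),np.sin(th); q=(P-[ox,oy,0]); L=np.c_[c*q[:,0]+s*q[:,1],-s*q[:,0]+c*q[:,1],q[:,2]]
    def caps(a,b,r):
        a=np.array(a);b=np.array(b);t=np.clip((L-a)@(b-a)/((b-a)@(b-a)),0,1)
        return np.linalg.norm(L-a-t[:,None]*(b-a),axis=1)-r
    z=.160+.00191*phi; al=np.radians(150)-phi; w=np.array([np.cos(al),np.sin(al),0])*.047; Z=np.array([0,0,z])
    def cyl(x0,r,z0,z1):
        rr=np.hypot(L[:,0]-x0,L[:,1])-r; dz=np.maximum(z0-L[:,2],L[:,2]-z1)
        return np.where((rr>0)&(dz>0),np.hypot(np.maximum(rr,0),np.maximum(dz,0)),np.maximum(rr,dz))
    return np.min([caps([0,0,.184],[.13,0,.184],.007),caps(Z+w,Z-w,.0065),caps(Z+w,Z+w*1.001,.009),caps(Z-w,Z-w*1.001,.009),
      cyl(.13,.017,.17,.199),cyl(0,.0185,z-.02,z+.007)],axis=0)
if __name__=="__main__":
    PP=[]
    for n in("top","side"):
        p=np.load(f"pics/{n}0_p.npy");d=np.load(f"pics/{n}0_d.npy"); W=cloud(n,d)
        m=(d>0)&(W[...,0]>.38)&(W[...,0]<.57)&(W[...,1]>-.12)&(W[...,1]<.08)&(W[...,2]>.158)
        m&=~((W[...,0]<.4)&(W[...,1]>0))
        PP.append(W[m])
    for P in PP+[np.vstack(PP)]:
        best=None
        for ph in(0.1,.5,.9):
            r=least_squares(lambda x:sdf(P-[0,0,x[4]],x),[.457,-.056,.95,ph,0],loss="soft_l1",f_scale=.003)
            if best is None or r.cost<best.cost:best=r
        x=best.x;print(len(P),np.round(x,4),"deg",np.degrees(x[2]),"med res",np.median(np.abs(sdf(P-[0,0,x[4]],x))))
        print(" post",x[:2]+.13*np.array([np.cos(x[2]),np.sin(x[2])]),"winga heading",np.degrees(x[2]-x[3])+150)
E
python3 fit.py
```

```text
619 [ 0.4569 -0.0558  0.9612  0.8757  0.0014] deg 55.072693376776286 med res 0.0014749293420500912
 post [0.53130914 0.05082989] winga heading 154.89846284649198
542 [ 0.4582 -0.0575  0.9819  0.881   0.0013] deg 56.25892161841303 med res 0.0012259518341133022
 post [0.53037402 0.05064031] winga heading 155.7840425461268
1161 [ 0.4575 -0.0568  0.9725  0.8797  0.0014] deg 55.71738227919484 med res 0.0013351659235349587
 post [0.53075142 0.05063587] winga heading 155.31156619157292
```

```bash
cat >> h.py <<'E'
def hd(): 
    s=read_state(); M=R.from_rotvec(s["eef_rot"]).as_matrix()
    return s,M,np.degrees(np.arctan2(M[1,1],M[0,1]))
def to(t,yh):
    s,M,h=hd(); print("clock",round(s["clock"],2),"tcp",np.round(s["eef_pos"],4),"yhead",round(h,2),"z",np.round(M[:,2],4),"q",np.round(s["joint_pos"],2),"F",np.round(s["force"],1),"w",round(s["width"],4))
    d=M.T@(np.array(t)-s["eef_pos"])*100
    Mt=np.c_[[-np.sin(np.radians(yh)),np.cos(np.radians(yh)),0],[np.cos(np.radians(yh)),np.sin(np.radians(yh)),0],[0,0,-1]]
    print("shift cm",np.round(d,2),"turn deg",np.round(np.degrees(R.from_matrix(M.T@Mt).as_rotvec()),2))
O=np.array([.4575,-.0568]);TH=55.7
def loc(x,y): 
    c,s=np.cos(np.radians(TH)),np.sin(np.radians(TH)); return O+[c*x-s*y,s*x+c*y]
E
python3 - <<'E'
from h import *
W=cloud("top",np.load("pics/top0_d.npy"))
print(np.round(W[[150,130,120,110],[200,250,300,350]],3))
a=np.radians(-24.7); t=O+.042*np.array([np.cos(a),np.sin(a)]);print(t)
to([*t,.24],65.3)
p=np.load("pics/top0_p.npy")
crop(p,145,190,215,285,"pics/c3.png",6)
E
```

```text
[[ 0.615  0.182  0.056]
 [ 0.678  0.032  0.061]
 [ 0.714 -0.12   0.06 ]
 [ 0.748 -0.274  0.065]]
[ 0.49565734 -0.07435042]
clock 0.1 tcp [0.204  0.5902 0.238 ] yhead 70.93 z [-4.0e-04 -1.6e-03 -1.0e+00] q [-1.2   0.69 -0.19  1.57  0.16  0.9  -0.22] F [-0.  -0.1  0.6] w 0.0882
shift cm [-49.27 -53.28  -0.11] turn deg [-0.09  0.01  5.63]
```

View pics/c3.png

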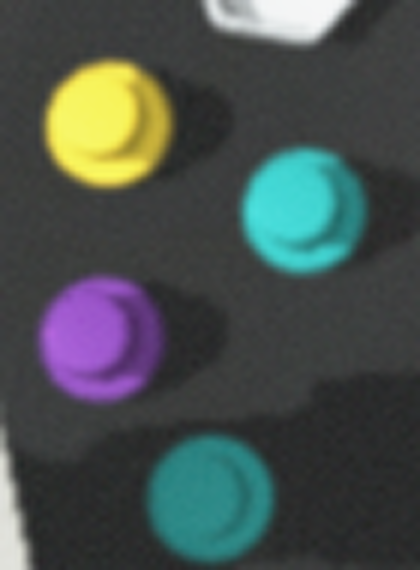

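Request:
drive_tool(
  commands=[-2.4,-2.6,0,0,0,0,-2.4,-2.6,0,0,0,0,-2.4,-2.6,0,0,0,0,-2.4,-2.6,0,0,0,0,-2.4,-2.6,0,0,0,0,-2.4,-2.6,0,0,0,0,-2.4,-2.6,0,0,0,0,-2.4,-2.6,0,0,0,0,-2.4,-2.6,0,0,0,0,-2.4,-2.6,0,0,0,0,-2.4,-2.6,0,0,0,0,-2.4,-2.6,0,0,0,0,-2.4,-2.6,0,0,0,0,-2.4,-2.6,0,0,0,0,-2.4,-2.6,0,0,0,0,-2.4,-2.6,0,0,0,0,-2.4,-2.6,0,0,0,0,-2.4,-2.6,0,0,0,0,-2.4,-2.6,0,0,0,0,-2.4,-2.6,0,0,0,5.6],
  jaw=-0.3,
)

```text
clock: 1.77
eef_pos: [0.4881, -0.0595, 0.2385]
eef_rot: [-0.672, -3.068, -0.0]
force: [-0.1, 0.6, 0.1]
width: 0.0308
```

```bash
python3 - <<'E'
from h import *
to([.4957,-.0744,.24],65.3)
E
```

```text
clock 1.77 tcp [ 0.4881 -0.0595  0.2385] yhead 65.28 z [-7.e-04  4.e-04 -1.e+00] q [ 0.19  0.52 -0.26  1.96  0.2   0.69  0.96] F [-0.1  0.6  0.1] w 0.0308
shift cm [-1.31 -1.04 -0.15] turn deg [ 0.01 -0.04 -0.02]
```

Request:
drive_tool(
  commands=[-1.3,-1.0,0,0,0,0,0,0,2,0,0,0,0,0,2,0,0,0,0,0,1,0,0,0,0,0,0,0,0,0],
)

```text
clock: 2.18
eef_pos: [0.4939, -0.0722, 0.1866]
eef_rot: [-0.67, -3.064, 0.001]
force: [-0.7, -0.2, -1.0]
width: 0.0309
```

```bash
python3 - <<'E'
from h import *
to([.4957,-.0744,.15],65.3)
p,d=capture("side");crop(p,230,130,360,230,"pics/s1.png",6)
E
```

```text
clock 2.18 tcp [ 0.4939 -0.0722  0.1866] yhead 65.33 z [-4.9e-03  4.0e-04 -1.0e+00] q [ 0.19  0.61 -0.22  1.99  0.24  0.57  0.95] F [-0.7 -0.2 -1. ] w 0.0309
shift cm [-0.27 -0.12  3.66] turn deg [-0.1  -0.27  0.03]
```

View pics/s1.png

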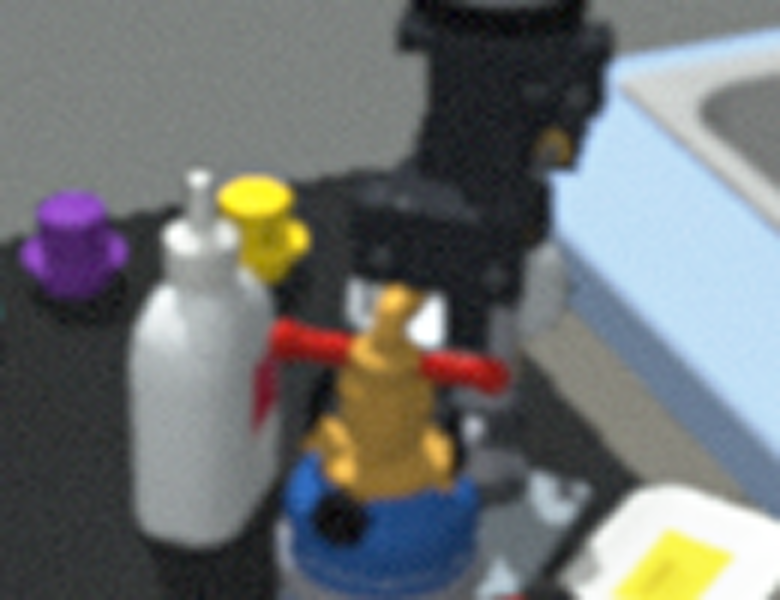

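```bash
python3 - <<'E'
from h import *
s,M,h=hd()
for o in(.0159,-.0159):
    print((w2pix("side",s["eef_pos"]+M[:,1]*o)-[230,130])*6)
print((w2pix("side",[.4957,-.0744,.162])-[230,130])*6)
E
```

```text
[[486.03594659 304.02146428]]
[[468.89285933 341.4812389 ]]
[[477.90692622 374.25808289]]
```

Request:
drive_tool(
  commands=[-0.2,-0.1,1,0,0,0,0,0,1.0,0,0,0,0,0,1.0,0,0,0,0,0,0.3,0,0,0,0,0,0,0,0,0],
)

```text
clock: 2.65
eef_pos: [0.4969, -0.0737, 0.1553]
eef_rot: [-0.671, -3.069, 0.0]
force: [0.1, 0.7, 0.0]
width: 0.0308
```

```bash
python3 - <<'E'
from h import *
to([.4957,-.0744,.15],65.3)
p,d=capture("top");crop(p,220,140,330,240,"pics/t2.png",6)
E
```

```text
clock 2.65 tcp [ 0.4969 -0.0737  0.1553] yhead 65.34 z [-6.e-04  1.e-04 -1.e+00] q [ 0.18  0.67 -0.2   2.01  0.26  0.49  0.93] F [0.1 0.7 0. ] w 0.0308
shift cm [ 0.08 -0.11  0.53] turn deg [-0.01 -0.03  0.04]
```

View pics/t2.png

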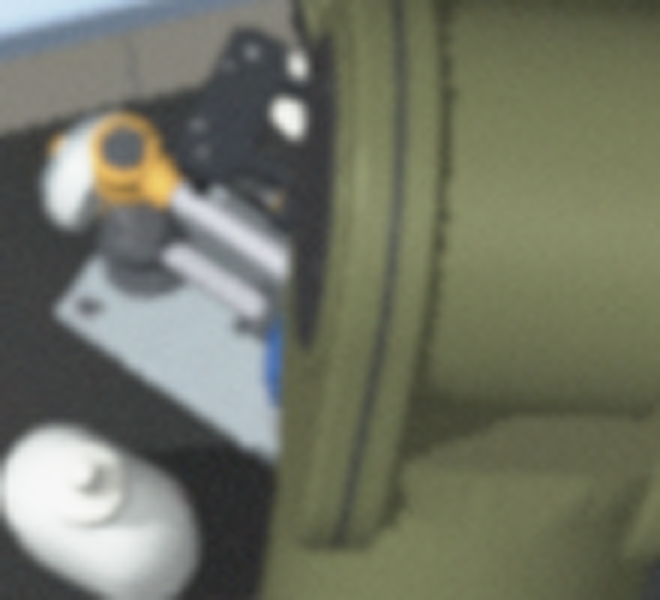

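Request:
drive_tool(
  commands=[0,0,0.5,0,0,0,0.03,-0.51,0,0,0,7,0.03,-0.51,0,0,0,7,0.03,-0.51,0,0,0,7,0.03,-0.51,0,0,0,7,0.03,-0.51,0,0,0,7,0,0,0,0,0,0],
)

```text
clock: 3.28
eef_pos: [0.4817, -0.0926, 0.1514]
eef_rot: [1.565, 2.72, 0.003]
force: [2.0, -0.8, 1.6]
width: 0.031
```

```bash
python3 - <<'E'
from h import *
a=np.radians(-24.7-35);to([*(O+.042*np.array([np.cos(a),np.sin(a)])),.15],30.3)
p,d=capture("side");crop(p,230,130,360,230,"pics/s2.png",6)
E
```

```text
clock 3.28 tcp [ 0.4817 -0.0926  0.1514] yhead 30.16 z [ 4.1e-03 -5.0e-04 -1.0e+00] q [ 0.12  0.66 -0.04  2.06  0.05  0.42  0.57] F [ 2.  -0.8  1.6] w 0.031
shift cm [ 0.11 -0.28  0.14] turn deg [ 0.19  0.14 -0.14]
```

View pics/s2.png

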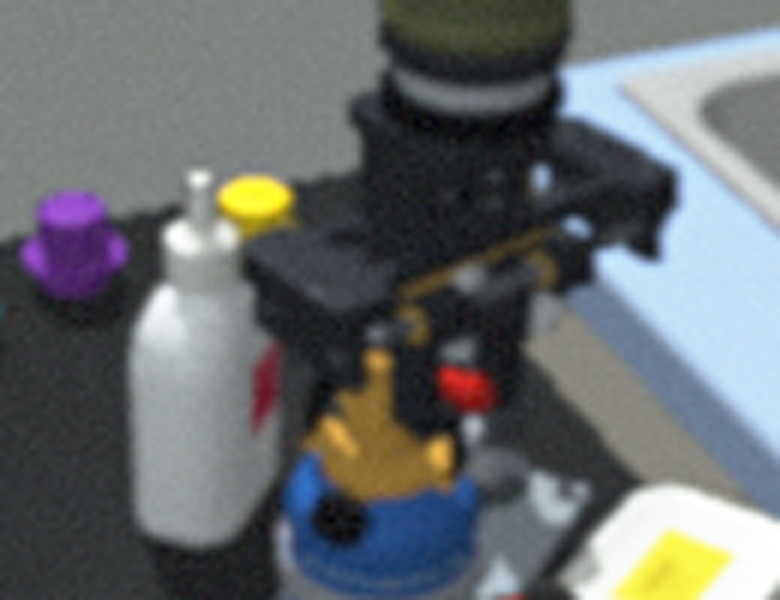

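Request:
drive_tool(
  commands=[0.1,-0.51,0.1,0,0,7,0.03,-0.51,0,0,0,7,0.03,-0.51,0,0,0,7,0.03,-0.51,0,0,0,7,0.03,-0.51,0,0,0,7,0.03,-0.51,0,0,0,7,0.03,-0.51,0,0,0,7,0.03,-0.51,0,0,0,7,0.03,-0.51,0,0,0,7,0.03,-0.51,0,0,0,7,0.03,-0.51,0,0,0,7,0.03,-0.51,0,0,0,7,0.03,-0.51,0,0,0,7,0,0,0,0,0,0],
)

```text
clock: 4.5
eef_pos: [0.422, -0.0778, 0.1501]
eef_rot: [3.038, 0.79, 0.0]
force: [0.1, -4.4, 1.9]
width: 0.031
```

```bash
python3 - <<'E'
from h import *
a=np.radians(-24.7-126);to([*(O+.042*np.array([np.cos(a),np.sin(a)])),.15],65.3-126)
p,d=capture("side");crop(p,230,130,360,230,"pics/s3.png",6)
E
```

```text
clock 4.5 tcp [ 0.422  -0.0778  0.1501] yhead -60.84 z [ 7.0e-04 -2.4e-03 -1.0e+00] q [-0.12  0.65  0.32  2.24 -0.6   0.33 -0.36] F [ 0.1 -4.4  1.9] w 0.031
shift cm [-0.07 -0.1   0.01] turn deg [ 0.14  0.03 -0.14]
```

View pics/s3.png

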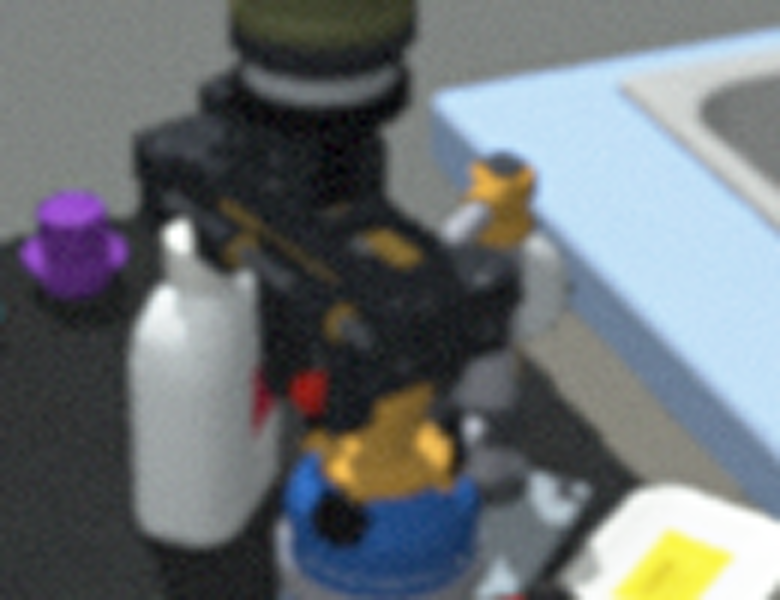

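Request:
drive_tool(
  commands=[-0.04,-0.61,0,0,0,7,0.03,-0.51,0,0,0,7,0.03,-0.51,0,0,0,7,0.03,-0.51,0,0,0,7,0.03,-0.51,0,0,0,7,0.03,-0.51,0,0,0,7,0.03,-0.51,0,0,0,7,0.03,-0.51,0,0,0,7,0.03,-0.51,0,0,0,7,0.03,-0.51,0,0,0,7,0,0,0,0,0,0,0,0,0,0,0,0],
)

```text
clock: 5.55
eef_pos: [0.4253, -0.0273, 0.1494]
eef_rot: [-2.949, 1.081, 0.003]
force: [0.6, 0.3, -0.6]
width: 0.0311
```

```bash
python3 - <<'E'
from h import *
a=np.radians(-24.7-196);to([*(O+.042*np.array([np.cos(a),np.sin(a)])),.15],65.3-196)
p,d=capture("side");crop(p,230,130,360,230,"pics/s4.png",6)
E
```

```text
clock 5.55 tcp [ 0.4253 -0.0273  0.1494] yhead -130.26 z [-0.0014  0.0014 -1.    ] q [-0.4   0.71  0.59  2.25 -0.96  0.46 -1.29] F [ 0.6  0.3 -0.6] w 0.0311
shift cm [ 0.16  0.14 -0.06] turn deg [-0.01  0.11  0.44]
```

View pics/s4.png

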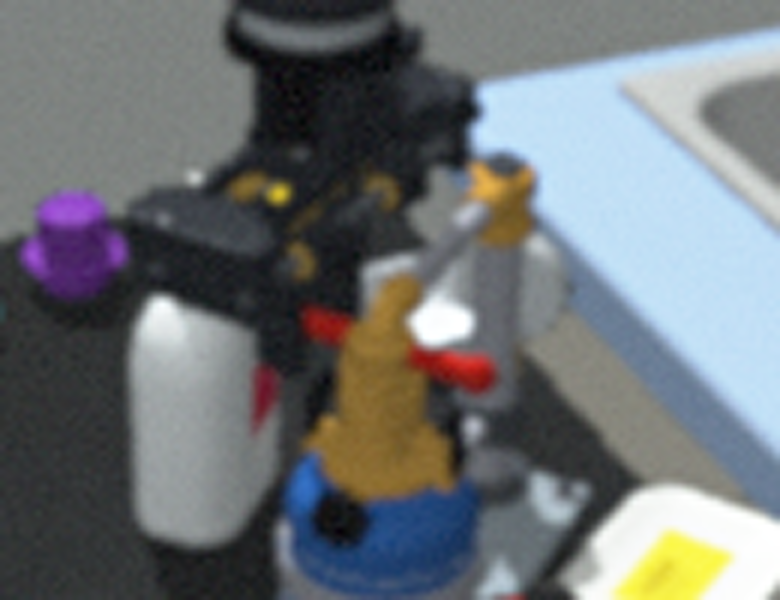

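```bash
python3 - <<'E'
from h import *
print((w2pix("side",[*O,.168])))
for ph in (3.4,3.8,4.0,4.2,4.4,4.8):
    a=np.radians(205.7)-ph; w=np.array([np.cos(a),np.sin(a)])*.047; z=.160+.00191*ph
    print(ph,((w2pix("side",[[*(O+w),z],[*(O-w),z]])-[230,130])*6).round(0).tolist())
E
```

```text
[[294.44556355 187.82057205]]
3.4 [[484.0, 332.0], [286.0, 368.0]]
3.8 [[492.0, 354.0], [281.0, 343.0]]
4.0 [[490.0, 364.0], [285.0, 331.0]]
4.2 [[483.0, 375.0], [293.0, 320.0]]
4.4 [[473.0, 384.0], [304.0, 310.0]]
4.8 [[441.0, 398.0], [336.0, 295.0]]
```

Request:
drive_tool(
  commands=[0,0,-3,0,0,0,0,0,-3,0,0,0,0,0,-2.5,0,0,-7,0,0,0,0,0,-7,0,0,0,0,0,-7,0,0,0,0,0,-7,0,0,0,0,0,-7,0,0,0,0,0,-7,0,0,0,0,0,-7,0,0,0,0,0,-7,0,0,0,0,0,-7,0,0,0,0,0,-7,0,0,0,0,0,-7,0,0,0,0,0,-7,0,0,0,0,0,-7,0,0,0,0,0,-5,0,0,0,0,0,0],
  jaw=-0.1,
)

```text
clock: 7.02
eef_pos: [0.4252, -0.028, 0.2348]
eef_rot: [-2.777, -1.466, -0.0]
force: [1.3, 0.3, 0.7]
width: 0.0395
```

```bash
python3 - <<'E'
from h import *
t=loc(.045,0);print(t);to([*t,.235],-34.3)
p,d=capture("side");crop(p,230,130,360,230,"pics/s5.png",6)
E
```

```text
[ 0.48285867 -0.01962558]
clock 7.02 tcp [ 0.4252 -0.028   0.2348] yhead -34.34 z [-6.0e-04  1.2e-03 -1.0e+00] q [-0.26  0.47  0.32  2.15 -0.28  0.56 -0.33] F [1.3 0.3 0.7] w 0.0395
shift cm [ 3.95  4.29 -0.02] turn deg [-0.06 -0.04 -0.04]
```

View pics/s5.png

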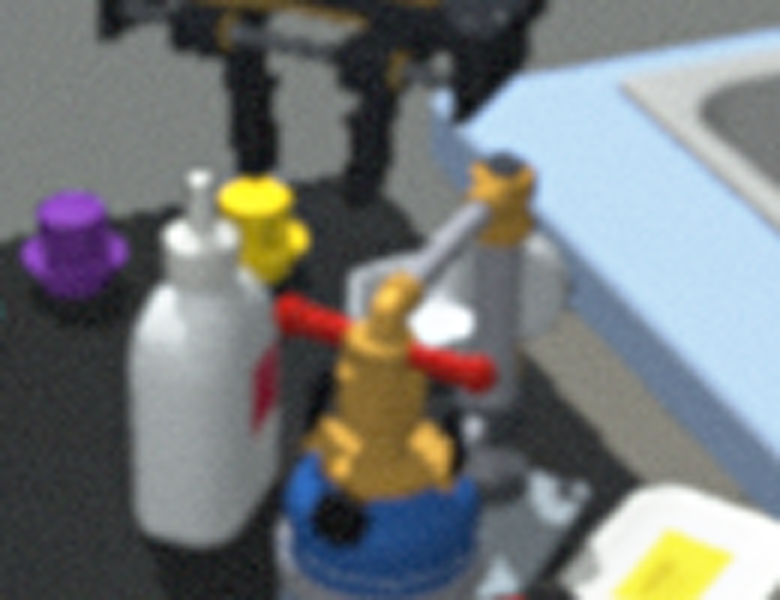

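Request:
drive_tool(
  commands=[2,2.15,0,0,0,0,1.95,2.15,0,0,0,0,0,0,0,0,0,0,0,0,1.5,0,0,0,0,0,1.5,0,0,0,0,0,1.5,0,0,0,0,0,1.5,0,0,0,0,0,0.8,0,0,0,0,0,0,0,0,0],
)

```text
clock: 7.82
eef_pos: [0.4822, -0.02, 0.1653]
eef_rot: [-2.781, -1.458, 0.005]
force: [0.1, 0.6, -0.4]
width: 0.0399
```

```bash
python3 - <<'E'
from h import *
t=loc(.045,0);to([*t,.167],-34.3)
p,d=capture("side");crop(p,230,130,360,230,"pics/s6.png",6)
E
```

```text
clock 7.82 tcp [ 0.4822 -0.02    0.1653] yhead -34.68 z [-3.6e-03  1.0e-04 -1.0e+00] q [-0.21  0.65  0.25  2.07 -0.34  0.47 -0.3 ] F [ 0.1  0.6 -0.4] w 0.0399
shift cm [ 0.07  0.04 -0.17] turn deg [-0.17  0.11 -0.38]
```

View pics/s6.png

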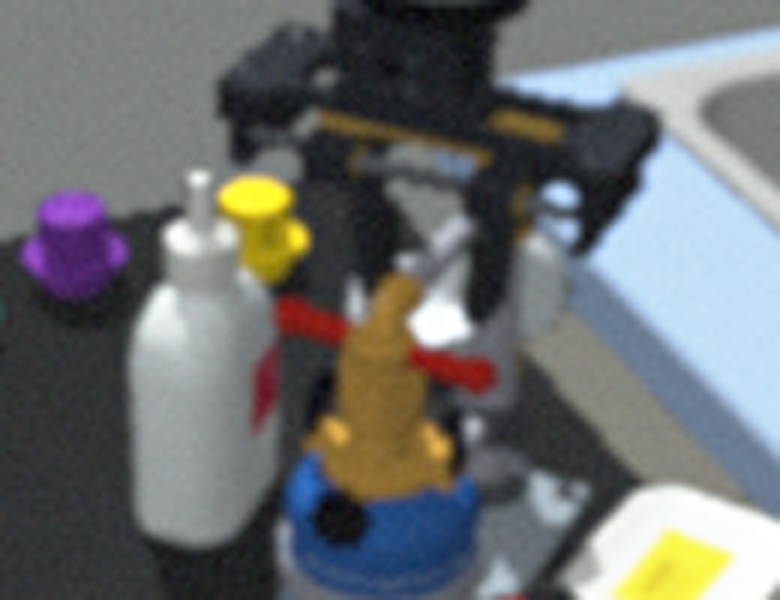

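Fingers straddle the pipe. Sweep it counter-clockwise about the post.

Request:
drive_tool(
  commands=[0.03,0.74,0,0,0,-5,0.03,0.74,0,0,0,-5,0.03,0.74,0,0,0,-5,0.03,0.74,0,0,0,-5,0.03,0.74,0,0,0,-5,0.03,0.74,0,0,0,-5,0,0,0,0,0,0],
)

```text
clock: 8.45
eef_pos: [0.5238, -0.0342, 0.1671]
eef_rot: [-2.305, -2.131, 0.002]
force: [-3.5, 2.1, 0.9]
width: 0.0401
```

```bash
python3 - <<'E'
from h import *
a=np.radians(235.7+30);P=loc(.13,0);to([*(P+.085*np.array([np.cos(a),np.sin(a)])),.167],-4.3)
p,d=capture("side");crop(p,230,130,360,230,"pics/s7.png",6)
E
```

```text
clock 8.45 tcp [ 0.5238 -0.0342  0.1671] yhead -4.49 z [-0.0027  0.0014 -1.    ] q [-0.09  0.67  0.12  1.94 -0.14  0.54  0.04] F [-3.5  2.1  0.9] w 0.0401
shift cm [0.   0.06 0.01] turn deg [-0.16 -0.07 -0.19]
```

View pics/s7.png

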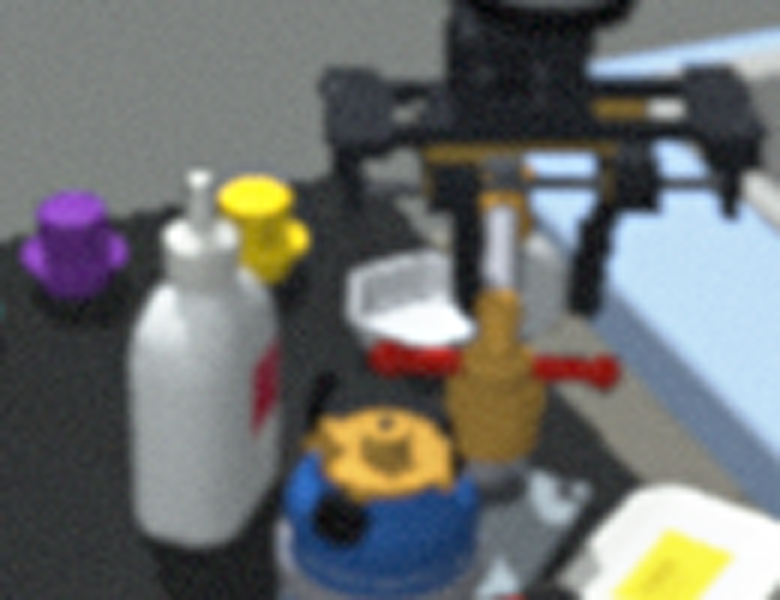

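Request:
drive_tool(
  commands=[0.03,0.74,0,0,0,-5,0.03,0.74,0,0,0,-5,0.03,0.74,0,0,0,-5,0.03,0.74,0,0,0,-5,0.03,0.74,0,0,0,-5,0.03,0.74,0,0,0,-5,0.03,0.74,0,0,0,-5,0.03,0.74,0,0,0,-5,0.03,0.74,0,0,0,-5,0,0,0,0,0,0,-0.1,-0.5,0,0,0,0,0,0,-3,0,0,0,0,0,-3,0,0,0,0,0,-3,0,0,0],
)

```text
clock: 9.67
eef_pos: [0.5841, -0.0205, 0.2583]
eef_rot: [1.324, 2.847, 0.0]
force: [0.2, 0.2, 0.5]
width: 0.0396
```

```bash
python3 - <<'E'
from h import *
to([.4375,.2845,.26],55.7)
p,d=capture("side");crop(p,230,130,360,230,"pics/s8.png",6)
E
```

```text
clock 9.67 tcp [ 0.5841 -0.0205  0.2583] yhead 40.12 z [ 2.2e-03 -9.0e-04 -1.0e+00] q [ 0.02  0.61 -0.11  1.67  0.08  0.86  0.58] F [0.2 0.2 0.5] w 0.0396
shift cm [32.77  8.44 -0.23] turn deg [  0.05   0.13 -15.58]
```

View pics/s8.png

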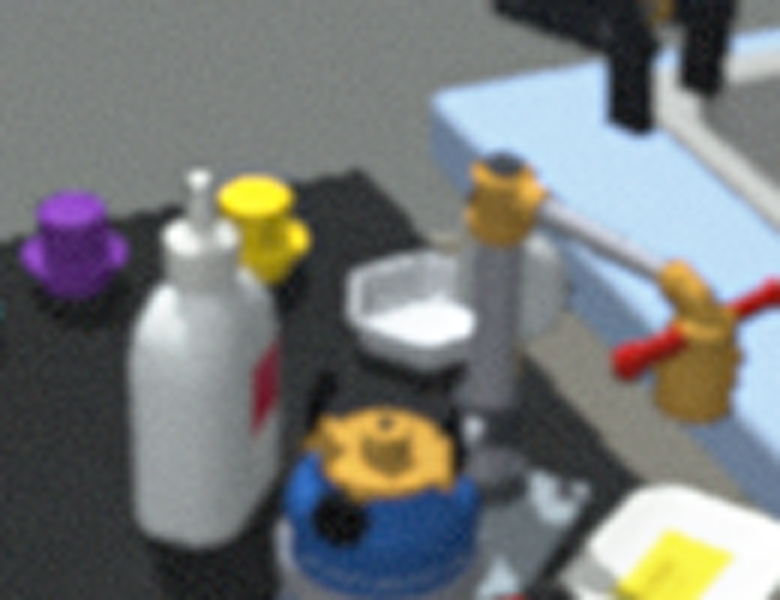

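Request:
drive_tool(
  commands=[3.2,0.8,0,0,0,0,3.2,0.8,0,0,0,0,3.2,0.8,0,0,0,0,3.2,0.8,0,0,0,0,3.2,0.8,0,0,0,0,3.2,0.8,0,0,0,0,3.2,0.8,0,0,0,0,3.2,0.8,0,0,0,0,3.2,0.8,0,0,0,-5,0,0,0,0,0,-5,0,0,0,0,0,-5.6,0,0,0,0,0,0],
  jaw=0.5,
)

```text
clock: 10.72
eef_pos: [0.4528, 0.2472, 0.2573]
eef_rot: [0.918, 3.002, 0.003]
force: [0.5, 0.4, 0.2]
width: 0.0657
```

```bash
python3 - <<'E'
from h import *
from scipy.optimize import least_squares
for n in("top","side"):
    p,d=capture(n); cv2.imwrite(f"pics/{n}9.png",p[:,:,::-1]);np.save(f"pics/{n}9_p.npy",p);np.save(f"pics/{n}9_d.npy",d)
def cy(q,r,a,b):
    rr=np.hypot(q[:,0],q[:,1])-r;dz=np.maximum(a-q[:,2],q[:,2]-b)
    return np.where((rr>0)&(dz>0),np.hypot(np.maximum(rr,0),np.maximum(dz,0)),np.maximum(rr,dz))
A=[]
for n in("top","side"):
    p=np.load(f"pics/{n}0_p.npy").astype(int);W=cloud(n,np.load(f"pics/{n}0_d.npy"))
    y=(W[...,0]>.35)&(W[...,0]<.5)&(W[...,1]>.2)&(W[...,1]<.35)&(p[...,0]>100)&(p[...,1]>90)&(p[...,2]<100)&(W[...,2]>.004)
    A.append(W[y])
for P in A+[np.vstack(A)]:
    f=lambda x:np.minimum(cy(P-[x[0],x[1],x[2]],.0205,.02,.05),np.minimum(cy(P-[x[0],x[1],x[2]],.03,.015,.02),cy(P-[x[0],x[1],x[2]],.021,0,.015)))
    r=least_squares(f,[.437,.284,0],loss="soft_l1",f_scale=.003);print(len(P),np.round(r.x,4),np.median(np.abs(r.fun)))
to([.4375,.2845,.24],55.7)
E
```

```text
281 [0.4352 0.2942 0.0019] 0.00124642463010715
163 [0.4374 0.2923 0.0022] 0.001077030993889505
444 [0.4365 0.2928 0.0019] 0.00125825130428232
clock 10.82 tcp [0.453  0.2463 0.2571] yhead 55.62 z [ 2.e-03  7.e-04 -1.e+00] q [-0.48  0.52 -0.17  1.87  0.13  0.76  0.25] F [-0.7 -0.2 -1. ] w 0.0665
shift cm [3.44 2.27 1.71] turn deg [ 0.1   0.07 -0.08]
```

View pics/top9.png

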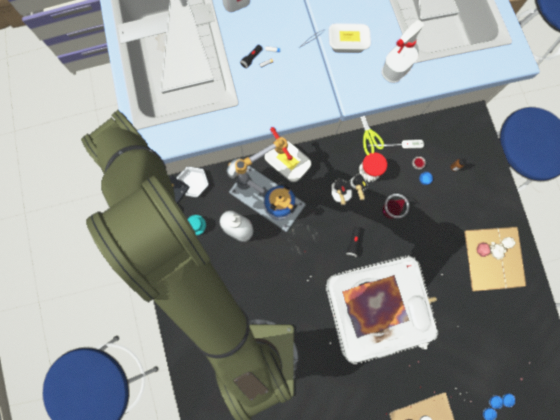

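```bash
python3 - <<'E'
from h import *
from scipy.optimize import least_squares
def cy(q,r,a,b):
    rr=np.hypot(q[:,0],q[:,1])-r;dz=np.maximum(a-q[:,2],q[:,2]-b)
    return np.where((rr>0)&(dz>0),np.hypot(np.maximum(rr,0),np.maximum(dz,0)),np.maximum(rr,dz))
A=[]
for n in("top","side"):
    p=np.load(f"pics/{n}9_p.npy");W=cloud(n,np.load(f"pics/{n}9_d.npy"))
    q=W-[*O,0]; m=(np.hypot(q[...,0],q[...,1])<.026)&(q[...,2]>.105)&(q[...,2]<.14)
    A.append(W[m]); m2=(np.hypot(q[...,0],q[...,1])<.05)&(q[...,2]>.128)
    c,s=np.cos(np.radians(TH)),np.sin(np.radians(TH)); L=q[m2]; print(n,"high local",np.round(1000*np.c_[c*L[:,0]+s*L[:,1],-s*L[:,0]+c*L[:,1],L[:,2]]).astype(int).tolist())
for P in A+[np.vstack(A)]:
    f=lambda x:np.minimum(cy(P-[x[0],x[1],x[2]],.0115,.1,.126),cy(P-[x[0],x[1],x[2]],.04,.05,.112))
    r=least_squares(f,[*O,0],loss="soft_l1",f_scale=.003);print(len(P),np.round(r.x,4),np.median(np.abs(r.fun)))
p=np.load("pics/top9_p.npy");crop(p,220,120,330,220,"pics/t9c.png",7)
to([.4365,.2928,.24],55.7)
E
```

```text
top high local [[8, -34, 143], [6, -36, 142], [6, -31, 145], [4, -33, 143], [2, -35, 141], [8, -29, 138], [5, -29, 143], [3, -31, 142], [0, -32, 145], [-2, -34, 144], [-4, -36, 139], [6, -27, 136], [4, -28, 137], [1, -29, 140], [-1, -31, 140], [-4, -31, 145], [-6, -33, 142], [-8, -35, 140], [0, -27, 138], [-2, -29, 137], [-5, -30, 140], [-8, -30, 146], [-4, -27, 135], [-6, -29, 134], [-7, -26, 135], [9, -2, 130], [7, -3, 132], [2, -7, 131], [10, 2, 132], [-1, -6, 129], [-3, -3, 131], [9, 8, 130], [2, 4, 131], [1, 6, 128], [-6, 1, 131], [-11, -2, 130], [4, 11, 129], [0, 12, 129], [-9, 5, 128], [7, 31, 142], [6, 28, 134], [8, 35, 143], [5, 34, 150], [3, 32, 144], [2, 29, 135], [6, 37, 141], [4, 35, 140], [1, 34, 144], [-1, 33, 146], [-3, 30, 139], [-5, 28, 138], [5, 38, 136], [2, 37, 142], [0, 36, 140], [-2, 34, 143], [-5, 34, 148], [-7, 31, 143], [1, 39, 135], [-1, 37, 135], [-3, 36, 137], [-6, 35, 143], [-8, 33, 139], [-2, 39, 131], [-4, 37, 133], [-7, 37, 137], [-6, 39, 129], [-8, 38, 129]]
side high local [[4, 33, 145], [-2, 33, 146], [3, 32, 143], [5, 30, 142], [-4, 35, 143], [-4,
[... 538 characters left out ...]
9], [-5, -2, 129], [-8, -30, 140], [-8, -33, 140], [-7, -35, 141], [-4, -37, 140], [2, -37, 136], [-12, 3, 128], [-10, -5, 130], [-8, -27, 136], [-10, -31, 138], [-8, -33, 137], [-10, -36, 139], [-3, -37, 136], [2, -37, 133], [-13, -6, 129], [-8, -36, 135], [-2, -36, 132], [-2, -39, 133], [-9, -36, 132], [-6, -38, 131], [-9, -36, 129]]
250 [ 0.457  -0.0574  0.0012] 0.001609317122608478
168 [ 0.457  -0.0571  0.0014] 0.0007443673336475221
418 [ 0.457  -0.0573  0.0013] 0.0011234814210561578
clock 10.82 tcp [0.453  0.2463 0.2571] yhead 55.62 z [ 2.e-03  7.e-04 -1.e+00] q [-0.48  0.52 -0.17  1.87  0.13  0.76  0.25] F [-0.7 -0.2 -1. ] w 0.0665
shift cm [3.99 2.9  1.71] turn deg [ 0.1   0.07 -0.08]
```

View pics/t9c.png

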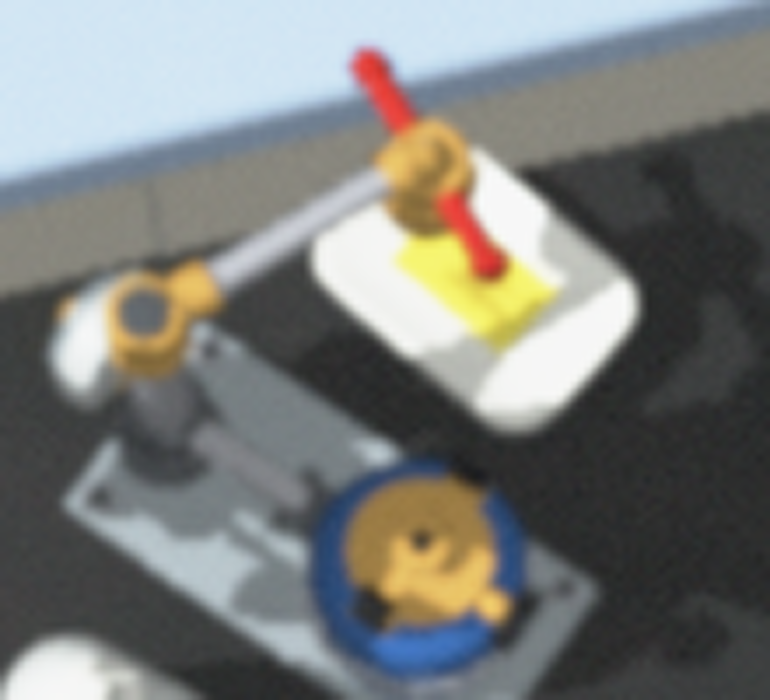

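Request:
drive_tool(
  commands=[2,1.45,0,0,0,0,2,1.45,0,0,0,0,0,0,3.5,0,0,0,0,0,3.5,0,0,0,0,0,3.5,0,0,0,0,0,3.5,0,0,0,0,0,3.0,0,0,0,0,0,0,0,0,0,0,0,0,0,0,0],
)

```text
clock: 11.57
eef_pos: [0.4352, 0.2923, 0.0861]
eef_rot: [-0.925, -3.002, 0.004]
force: [-0.5, 0.6, 0.1]
width: 0.0662
```

```bash
python3 - <<'E'
from h import *
to([.4365,.2928,.024],55.7)
p,d=capture("side");crop(p,210,90,340,190,"pics/s10.png",6)
E
```

```text
clock 11.57 tcp [0.4352 0.2923 0.0861] yhead 55.77 z [-0.0012 -0.0021 -1.    ] q [-0.62  0.81 -0.1   1.99  0.2   0.36  0.1 ] F [-0.5  0.6  0.1] w 0.0662
shift cm [-0.08  0.13  6.21] turn deg [-0.14  0.01  0.07]
```

View pics/s10.png

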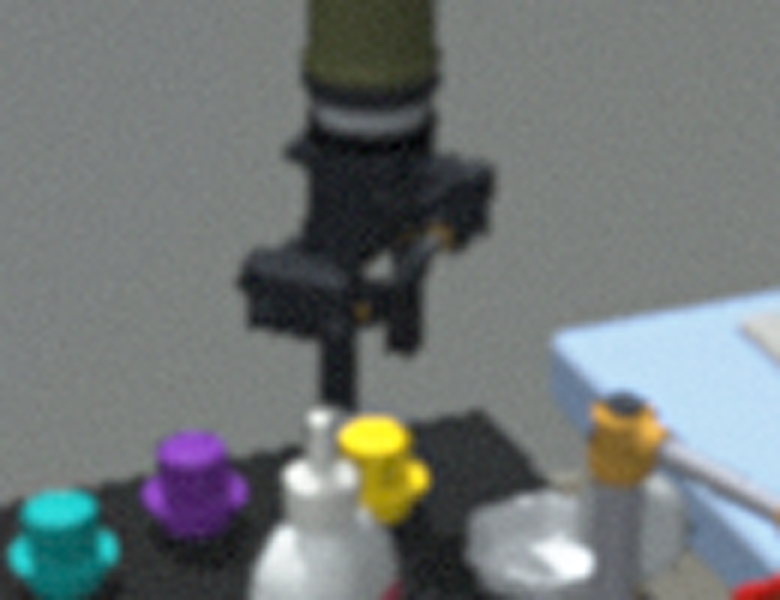

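Request:
drive_tool(
  commands=[-0.1,0.1,1.5,0,0,0,0,0,1.5,0,0,0,0,0,1.5,0,0,0,0,0,1.5,0,0,0,0,0,0.1,0,0,0,0,0,0,0,0,0],
)

```text
clock: 12.12
eef_pos: [0.4377, 0.2941, 0.0273]
eef_rot: [0.922, 3.002, 0.003]
force: [0.4, -0.0, 0.0]
width: 0.0659
```

```bash
python3 - <<'E'
from h import *
to([.4365,.2928,.024],55.7)
E
```

```text
clock 12.12 tcp [0.4377 0.2941 0.0273] yhead 55.87 z [ 0.0021  0.0014 -1.    ] q [-0.64  0.92 -0.06  2.    0.22  0.23  0.08] F [ 0.4 -0.   0. ] w 0.0659
shift cm [ 0.03 -0.17  0.33] turn deg [0.14 0.06 0.17]
```

Positioned; lower 3 mm and close.

Request:
drive_tool(
  commands=[0,-0.15,0.35,0,0,0,0,0,0,0,0,0],
)

```text
clock: 12.28
eef_pos: [0.4364, 0.2925, 0.0234]
eef_rot: [0.921, 3.002, 0.002]
force: [-0.4, -0.3, 0.0]
width: 0.0663
```

Request:
drive_tool(
  commands=[0,0,0,0,0,0,0,0,0,0,0,0,0,0,0,0,0,0,0,0,0,0,0,0,0,0,0,0,0,0,0,0,0,0,0,0],
  jaw=-1,
  force=45,
)

```text
clock: 12.78
eef_pos: [0.4359, 0.2924, 0.0225]
eef_rot: [0.92, 3.004, 0.0]
force: [-0.2, -0.2, 2.7]
width: 0.0401
```

Request:
drive_tool(
  commands=[0,0,-2,0,0,0,0,0,-3.5,0,0,0,0,0,-3.5,0,0,0,0,0,-3.5,0,0,0,0,0,-3.5,0,0,0,0,0,-3.5,0,0,0,0,0,-3.5,0,0,0,0,0,0,0,0,0],
)

```text
clock: 13.45
eef_pos: [0.4385, 0.2946, 0.2583]
eef_rot: [0.919, 2.997, 0.015]
force: [1.2, 0.7, -1.0]
width: 0.0399
```

```bash
python3 - <<'E'
from h import *
to([.457,-.0572,.25],55.7)
for n,b in(("side",(210,50,340,150)),("top",(120,140,250,240))):
    p,d=capture(n);crop(p,*b,f"pics/{n}11.png",5)
    np.save(f"pics/{n}11_p.npy",p);np.save(f"pics/{n}11_d.npy",d)
E
```

```text
clock 13.45 tcp [0.4385 0.2946 0.2583] yhead 55.91 z [ 0.0094  0.0075 -0.9999] q [-0.56  0.53 -0.18  1.84  0.13  0.77  0.16] F [ 1.2  0.7 -1. ] w 0.0399
shift cm [-21.25 -28.11   0.59] turn deg [0.66 0.2  0.21]
```

View pics/side11.png

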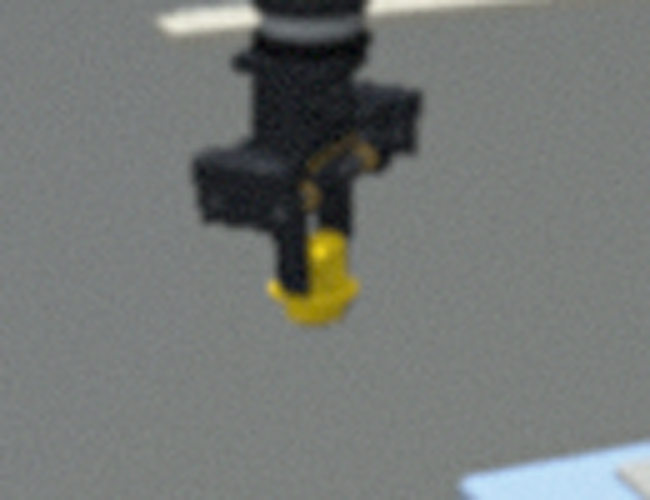

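Request:
drive_tool(
  commands=[-2.1,-2.8,0,0,0,0,-2.1,-2.8,0,0,0,0,-2.1,-2.8,0,0,0,0,-2.1,-2.8,0,0,0,0,-2.1,-2.8,0,0,0,0,-2.1,-2.8,0,0,0,0,-2.1,-2.8,0,0,0,0,-2.1,-2.8,0,0,0,0,-2.1,-2.8,0,0,0,0,-2.1,-2.7,0,0,0,0,0,0,0,0,0,0,0,0,0,0,0,0],
)

```text
clock: 14.55
eef_pos: [0.452, -0.0587, 0.2505]
eef_rot: [-0.927, -2.998, 0.002]
force: [-0.7, 0.1, -0.5]
width: 0.0399
```

```bash
python3 - <<'E'
from h import *
to([.457,-.0572,.18],55.7)
E
```

```text
clock 14.55 tcp [ 0.452  -0.0587  0.2505] yhead 55.63 z [-3.9e-03 -3.0e-04 -1.0e+00] q [ 0.17  0.46 -0.21  2.04  0.15  0.66  0.83] F [-0.7  0.1 -0.5] w 0.0399
shift cm [-0.35  0.42  7.05] turn deg [-0.14 -0.17 -0.07]
```

Request:
drive_tool(
  commands=[-0.35,0.4,0,0,0,0,0,0,3,0,0,0,0,0,3,0,0,0,0,0,2.5,0,0,0,0,0,0,0,0,0,0,0,0,0,0,0],
)

```text
clock: 15.05
eef_pos: [0.4579, -0.0532, 0.1663]
eef_rot: [-0.914, -3.002, 0.0]
force: [-0.0, -0.8, -0.8]
width: 0.0395
```

```bash
python3 - <<'E'
from h import *
from scipy.optimize import least_squares
to([.457,-.0572,.158],55.7)
p,d=capture("side");crop(p,230,130,360,230,"pics/s12.png",6)
p=p.astype(int);W=cloud("side",d)
s,M,h=hd();T=s["eef_pos"]
y=(np.abs(W-T).max(-1)<.06)&(p[...,0]>90)&(p[...,0]-p[...,2]>60)&(p[...,1]>.75*p[...,0])&(W[...,2]>T[2]-.024)
P=W[y]
def cy(q,r,a,b):
    rr=np.hypot(q[:,0],q[:,1])-r;dz=np.maximum(a-q[:,2],q[:,2]-b)
    return np.where((rr>0)&(dz>0),np.hypot(np.maximum(rr,0),np.maximum(dz,0)),np.maximum(rr,dz))
f=lambda x:np.minimum(cy(P-x,.0205,.02,.05),np.minimum(cy(P-x,.03,.015,.02),cy(P-x,.021,0,.015)))
r=least_squares(f,T-[0,0,.0225],loss="soft_l1",f_scale=.003);print(y.sum(),np.round(r.x,4),"tool off",np.round(M.T@(r.x-T)*1000,1),np.median(np.abs(r.fun)))
E
```

```text
clock 15.05 tcp [ 0.4579 -0.0532  0.1663] yhead 56.12 z [-3.6e-03  9.0e-04 -1.0e+00] q [ 0.12  0.61 -0.16  2.12  0.22  0.43  0.77] F [-0.  -0.8 -0.8] w 0.0395
shift cm [-0.15 -0.38  0.83] turn deg [-0.07 -0.2   0.42]
242 [ 0.4572 -0.0529  0.1455] tool off [ 1.7 -0.4 21.9] 0.0009109101716985456
```

View pics/s12.png

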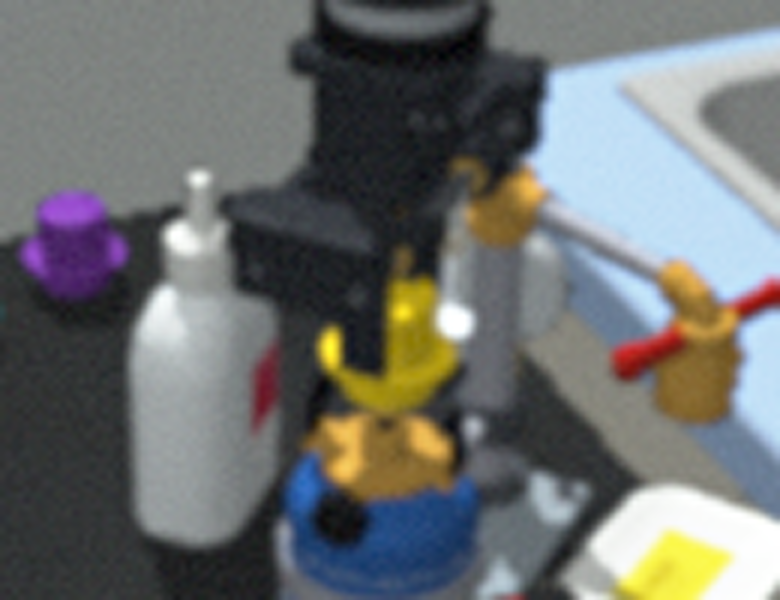

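Request:
drive_tool(
  commands=[-0.2,-0.35,0,0,0,0.4,0,0,0,0,0,0,0,0,0,0,0,0],
)

```text
clock: 15.35
eef_pos: [0.459, -0.0594, 0.1683]
eef_rot: [0.931, 2.998, 0.001]
force: [0.9, -0.9, -0.2]
width: 0.0397
```

```bash
python3 - <<'E'
from h import *
to([.457,-.0572,.158],55.7)
E
```

```text
clock 15.35 tcp [ 0.459  -0.0594  0.1683] yhead 55.49 z [ 2.5e-03 -2.0e-04 -1.0e+00] q [ 0.13  0.61 -0.16  2.12  0.22  0.43  0.77] F [ 0.9 -0.9 -0.2] w 0.0397
shift cm [0.29 0.07 1.03] turn deg [ 0.07  0.12 -0.21]
```

Request:
drive_tool(
  commands=[0,0,0,0,0,0],
)

```text
clock: 15.43
eef_pos: [0.4588, -0.0593, 0.1681]
eef_rot: [0.931, 2.999, 0.001]
force: [0.0, -0.7, -0.1]
width: 0.0401
```

```bash
python3 - <<'E'
from h import *
to([.457,-.0572,.158],55.7)
E
```

```text
clock 15.43 tcp [ 0.4588 -0.0593  0.1681] yhead 55.51 z [ 0.0019 -0.     -1.    ] q [ 0.13  0.61 -0.16  2.12  0.22  0.43  0.77] F [ 0.  -0.7 -0.1] w 0.0401
shift cm [0.27 0.07 1.01] turn deg [ 0.06  0.09 -0.19]
```

Request:
drive_tool(
  commands=[0.2,0.07,0,0,0,-0.2,0,0,0.5,0,0,0,0,0,0.4,0,0,0,0,0,0,0,0,0,0,0,0,0,0,0,0,0,0,0,0,0,0,0,0,0,0,0],
)

```text
clock: 16.02
eef_pos: [0.4571, -0.0574, 0.1582]
eef_rot: [-0.925, -3.002, -0.0]
force: [0.4, -0.1, -0.4]
width: 0.0397
```

```bash
python3 - <<'E'
from h import *
from scipy.optimize import least_squares
to([.457,-.0572,.1345],55.7)
s,M,h=hd();T=s["eef_pos"]
def cy(q,r,a,b):
    rr=np.hypot(q[:,0],q[:,1])-r;dz=np.maximum(a-q[:,2],q[:,2]-b)
    return np.where((rr>0)&(dz>0),np.hypot(np.maximum(rr,0),np.maximum(dz,0)),np.maximum(rr,dz))
for n in("side","top"):
    p,d=capture(n);crop(p,*((230,130,360,230) if n=="side" else (220,140,330,240)),f"pics/{n}13.png",6)
    p=p.astype(int);W=cloud(n,d)
    y=(np.abs(W-T).max(-1)<.06)&(p[...,0]>90)&(p[...,0]-p[...,2]>60)&(p[...,1]>.8*p[...,0])&(W[...,2]>T[2]-.02)
    P=W[y];print(n,len(P))
    if len(P)<20: continue
    f=lambda x:np.minimum(cy(P-x,.0205,.02,.05),cy(P-x,.03,.015,.02))
    r=least_squares(f,T-[0,0,.0225],loss="soft_l1",f_scale=.003);print(y.sum(),np.round(r.x,4),"tool off",np.round(M.T@(r.x-T)*1000,1),np.median(np.abs(r.fun)))
E
```

```text
clock 16.02 tcp [ 0.4571 -0.0574  0.1582] yhead 55.73 z [ 0.e+00  1.e-04 -1.e+00] q [ 0.12  0.62 -0.15  2.13  0.22  0.4   0.76] F [ 0.4 -0.1 -0.4] w 0.0397
shift cm [0.01 0.01 2.37] turn deg [ 0.   -0.    0.03]
side 247
247 [ 0.4558 -0.0578  0.136 ] tool off [ 0.8 -1.  22.1] 0.0015189212330129938
top 0
```

View pics/side13.png

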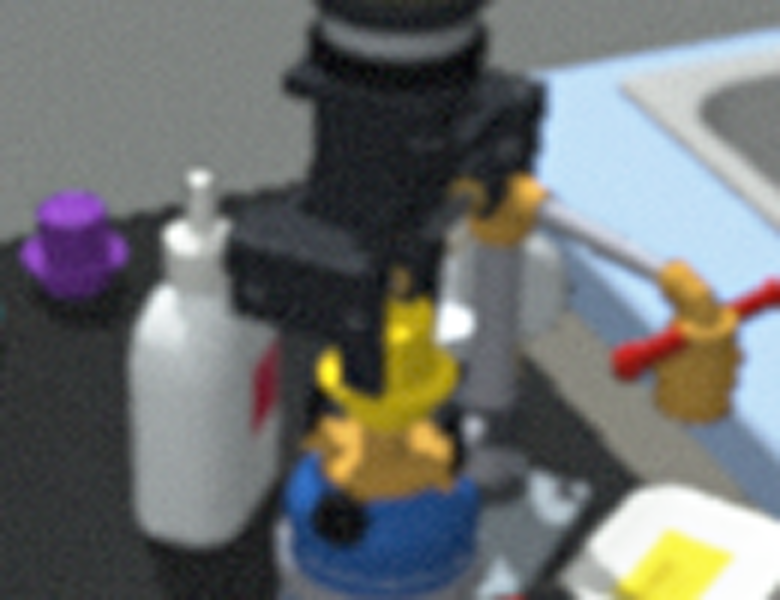

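Request:
drive_tool(
  commands=[0,0,0.4,0,0,0,0,0,0.4,0,0,0,0,0,0.4,0,0,0,0,0,0,0,0,0,0,0,0,0,0,0],
  force=55,
)

```text
clock: 16.53
eef_pos: [0.4567, -0.0574, 0.1458]
eef_rot: [-0.925, -3.001, 0.0]
force: [-0.5, -0.5, -0.7]
width: 0.0392
```

Request:
drive_tool(
  commands=[0,0,0.3,0,0,0,0,0,0.3,0,0,0,0,0,0,0,0,0],
)

```text
clock: 16.78
eef_pos: [0.4573, -0.0573, 0.1402]
eef_rot: [0.925, 3.002, 0.001]
force: [0.4, 1.1, -0.4]
width: 0.0396
```

Request:
drive_tool(
  commands=[0,0,0.3,0,0,0,0,0,0,0,0,0],
)

```text
clock: 16.95
eef_pos: [0.4567, -0.0572, 0.1366]
eef_rot: [-0.925, -3.001, -0.0]
force: [0.6, 0.3, -5.2]
width: 0.0394
```

Request:
drive_tool(
  commands=[0,0,0.3,0,0,0,0,0,0,0,0,0],
)

```text
clock: 17.12
eef_pos: [0.4569, -0.0573, 0.1344]
eef_rot: [0.925, 3.002, -0.0]
force: [-0.7, 1.1, 6.0]
width: 0.04
```

Request:
drive_tool(
  commands=[0,0,0.2,0,0,0,0,0,0,0,0,0],
)

```text
clock: 17.28
eef_pos: [0.457, -0.0573, 0.1343]
eef_rot: [0.925, 3.001, -0.0]
force: [-5.4, 1.7, 28.4]
width: 0.0399
```

Request:
drive_tool(
  commands=[0,0,-0.15,0,0,0,0,0,0,0,0,0],
)

```text
clock: 17.45
eef_pos: [0.4573, -0.0574, 0.1344]
eef_rot: [0.925, 3.001, 0.0]
force: [-2.5, 0.9, 14.5]
width: 0.0397
```

```bash
python3 - <<'E'
from h import *
to([.457,-.0572,.1345],55.7)
p,d=capture("side");crop(p,260,160,330,220,"pics/s14.png",10)
E
```

```text
clock 17.45 tcp [ 0.4573 -0.0574  0.1344] yhead 55.73 z [ 1.3e-03 -2.0e-04 -1.0e+00] q [ 0.1   0.67 -0.13  2.15  0.24  0.33  0.75] F [-2.5  0.9 14.5] w 0.0397
shift cm [ 0.04  0.   -0.01] turn deg [0.04 0.07 0.03]
```

View pics/s14.png

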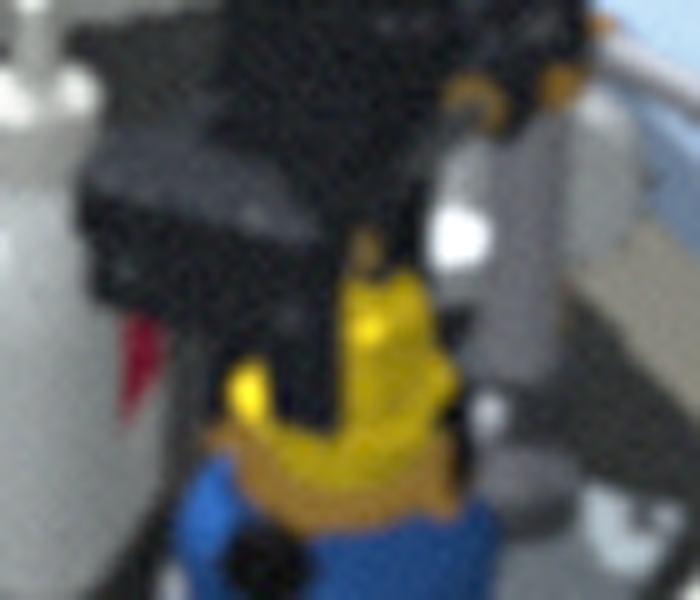

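Request:
drive_tool(
  commands=[0,0,-0.2,0,0,0,0,0,0,0,0,0,0,0,0,0,0,0],
)

```text
clock: 17.75
eef_pos: [0.4571, -0.0574, 0.1353]
eef_rot: [-0.926, -3.002, -0.0]
force: [1.0, 0.3, -2.8]
width: 0.0399
```

Request:
drive_tool(
  commands=[0,0,0,0,0,0,0,0,0,0,0,0,0,0,0,0,0,0,0,0,0,0,0,0],
  jaw=-0.7,
)

```text
clock: 18.08
eef_pos: [0.457, -0.0574, 0.1354]
eef_rot: [-0.925, -3.002, -0.0]
force: [1.4, 0.5, -6.8]
width: 0.0394
```

Request:
drive_tool(
  commands=[0,0,0,0,0,0,0,0,0,0,0,0,0,0,0,0,0,0,0,0,0,0,0,0,0,0,0,0,0,0],
  jaw=0.3,
)

```text
clock: 18.5
eef_pos: [0.457, -0.0574, 0.1359]
eef_rot: [0.925, 3.002, 0.0]
force: [-0.2, -0.7, -0.6]
width: 0.0573
```

Request:
drive_tool(
  commands=[0,0,-1.5,0,0,0,0,0,-3,0,0,0,0,0,-3,0,0,0,0,0,-3,0,0,0,0,0,0,0,0,0,2.1,2.8,0,0,0,0,2.1,2.8,0,0,0,0,2.1,2.8,0,0,0,0,2.1,2.8,0,0,0,0,2.1,2.8,0,0,0,0,2.1,2.8,0,0,0,0,2.1,2.8,0,0,0,0,0,0,0,0,0,0,0,0,0,0,0,0],
)

```text
clock: 19.67
eef_pos: [0.4451, 0.1896, 0.2403]
eef_rot: [-0.918, -3.004, -0.001]
force: [0.7, -1.6, -0.3]
width: 0.0571
```

```bash
python3 - <<'E'
from h import *
from scipy.optimize import least_squares
to([.457,-.0572,.1345],55.7)
def cy(q,r,a,b):
    rr=np.hypot(q[:,0],q[:,1])-r;dz=np.maximum(a-q[:,2],q[:,2]-b)
    return np.where((rr>0)&(dz>0),np.hypot(np.maximum(rr,0),np.maximum(dz,0)),np.maximum(rr,dz))
for n in("side","top"):
    p,d=capture(n);crop(p,*((250,140,340,220) if n=="side" else (220,120,330,220)),f"pics/{n}15.png",7)
    cv2.imwrite(f"pics/{n}15f.png",p[:,:,::-1])
    p=p.astype(int);W=cloud(n,d); T=np.array([.457,-.0572,.112])
    y=(np.hypot(W[...,0]-T[0],W[...,1]-T[1])<.032)&(p[...,0]>90)&(p[...,0]-p[...,2]>60)&(W[...,2]>.126)
    P=W[y];print(n,len(P))
    f=lambda x:np.minimum(cy(P-x,.0205,.02,.05),cy(P-x,.03,.015,.02))
    r=least_squares(f,T,loss="soft_l1",f_scale=.003);print(np.round(r.x,4),np.median(np.abs(r.fun)))
    q=W-[*T[:2],0];c,s=np.cos(np.radians(TH)),np.sin(np.radians(TH))
    L=np.stack([c*q[...,0]+s*q[...,1],-s*q[...,0]+c*q[...,1],q[...,2]],-1)
    m=(np.abs(L[...,0])<9)&(np.abs(L[...,0])<.009)&(np.abs(L[...,1])>.029)&(np.abs(L[...,1])<.042)&(L[...,2]>.128)&(L[...,2]<.15)&(p.max(-1)<70)
    for sg in(1,-1):
        mm=m&(sg*L[...,1]>0);print("latch",sg,mm.sum(),np.round(L[mm].mean(0)*1000,1) if mm.any() else 0, np.round(np.abs(L[mm][:,1]).min()*1000,1) if mm.any() else 0, np.round(L[mm][:,2].max()*1000,1) if mm.any() else 0)
E
```

```text
clock 19.67 tcp [0.4451 0.1896 0.2403] yhead 56.02 z [-6.e-04  7.e-04 -1.e+00] q [-0.38  0.51 -0.18  1.98  0.14  0.67  0.33] F [ 0.7 -1.6 -0.3] w 0.0571
shift cm [-14.79 -19.81  10.56] turn deg [ 0.01 -0.05  0.32]
side 330
[ 0.4582 -0.0565  0.1135] 0.0007618341930086554
latch 1 20 [ -4.   32.5 138.8] 29.5 144.5
latch -1 16 [ -3.9 -35.9 136.8] 32.5 144.2
top 344
[ 0.4585 -0.0561  0.114 ] 0.0012316512798937734
latch 1 12 [ -0.8  35.4 139.8] 31.9 147.0
latch -1 16 [  1.1 -33.  141. ] 29.6 148.3
```

View pics/side15.png

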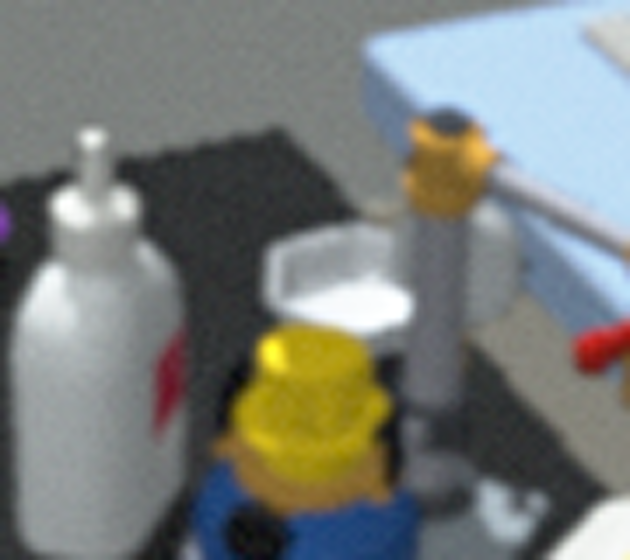

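View pics/top15.png

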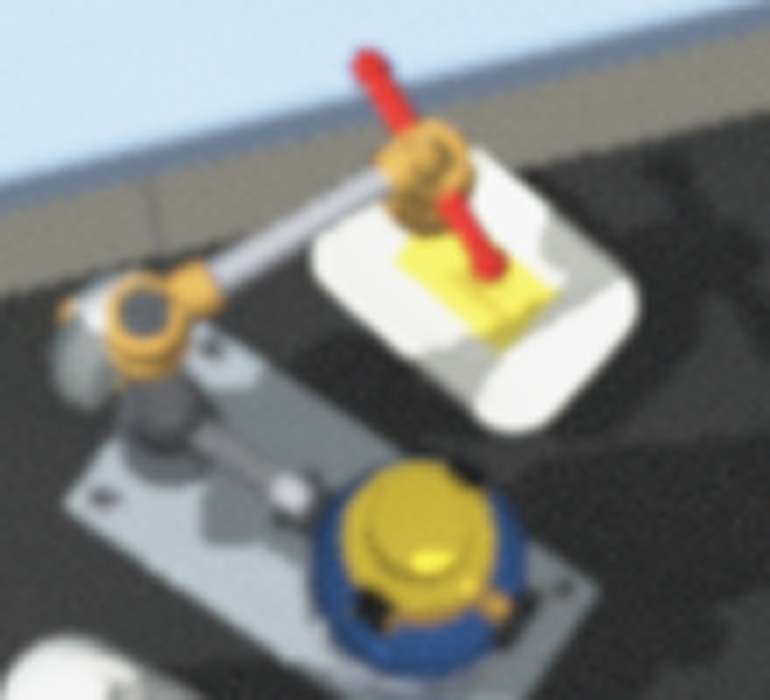

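View pics/top15f.png

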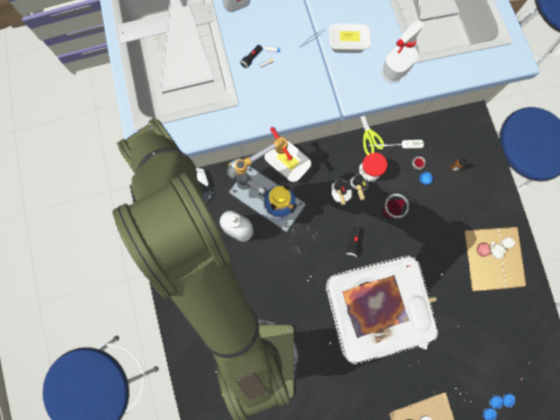

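```bash
python3 - <<'E'
from station import *
print(job_done())
E
```

```text
the job is handed in; nothing more can be done
None
```

I finished the job and handed it in at about 20 s on the clock, out of the 61 s allowed.

- **Nut:** I turned it clockwise from about 0.88 to about 4.2 rad. It clears the outlet at 3.4.
- **Pipe:** I swung it about 65 degrees to the side away from the soap bottle, and it stayed there.
- **Cap:** I pressed the yellow cap onto the bare outlet. It bottomed out at 28 N with its foot at 112 mm.

**Last checks:**
- A tug of about 7 N lifted the cap about 1 mm, and the latches then held it.
- After I let go, both cameras put the cap within 2 mm of the outlet axis. Its foot read about 112.5 mm once the cameras' height offset of about 1.3 mm is taken off.
- Both latches looked upright and over the flange.
- The soap bottle, tub and post area had not moved in the last pictures. The dish and the other caps at the left were partly or wholly hidden by the arm there, so I did not check those again.
- No check failed. The two cameras disagreed by about 3 mm on where each latch sits, which is within the noise; on average the tabs were upright.

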